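# Lock the jewellery box: bolt home, dial on four clicks

## Task

Lock the pink jewellery box with a fingertip: first push the sliding bolt on its lid fully home, then push the dial round clockwise (seen from above) by its lug exactly four felt clicks, without going past the fourth, and leave it resting in the fourth click. The box must not be lifted, tipped or shoved along, and nothing standing around or lying on it may be disturbed.

Things in the scene. Friction and masses are not known exactly. Their poses are not given: they have to be found in the camera images.
- jewel_box: Closed pink plastic jewellery box standing loose on the crate, 160 mm (its x) by 220 mm (its y) by 75 mm high, about 1.5 kg, lid latched. Origin at the centre of its underside; z up; the flat lid is at z = 75 mm. The dial is on the lid at x 0, y +42 mm; the bolt at y -70 mm.
- dial_axis (a point): Centre of the top face of the round white dial on the lid, on its vertical turning axis, 84 mm above the box's underside. The dial is a flat disc 84 mm across whose top stands 9 mm above the lid. Twelve small dark marks, 30 degrees apart, surround it on the lid; the one longer mark, on the -x side of the box, is the rest position.
- lug_tip (a point): Top centre of the dial's one finger lug, an upright round dark grey post 10 mm thick standing 26 mm above the disc, 32 mm from the dial's axis. It turns with the dial and starts at the long mark, on the -x side of the axis. Push it sideways with a fingertip to turn the dial.
- dial (a joint): Turning angle of the dial (rad): 0 at the start, growing clockwise seen from above. It clicks to rest every 30 degrees (0.524 rad), no end stops. Turning takes up to about 0.1 N m (about 3 N sideways at the lug), most about a quarter click from each rest; the resistance vanishes half-way between two rests, where the dial springs ahead to the next one by itself.
- bolt_tab (a point): Top centre of the steel tab of the sliding bolt on the lid, 8 mm (along its travel) by 20 mm, its top 23 mm above the lid. It slides along the box's +x axis only.
- bolt (a joint): Travel of the bolt (m): 0 open, nearest the box's -x edge; 0.024 fully home against its end stop towards +x. Slides with about 1.5 N and stays where it is left.
- vase_mid (a point): Bystander: empty glass vase, 68 mm across, 125 mm high; point on its axis 60 mm up.
- bangle_mid (a point): Bystander: wooden bangle lying flat, 72 mm across, 14 mm high; its centre.
- phone_stand_mid (a point): Bystander: red phone stand, 80 by 70 mm foot, 97 mm high; point 40 mm above the middle of its foot.
- travel_cup_mid (a point): Bystander: aluminium travel cup with screw lid, 77 mm across, 124 mm high; point on its axis 60 mm up.
- cream_jar_mid (a point): Bystander: white cream jar, 52 mm across, 45 mm high; its centre.
- comb_mid (a point): Bystander: wooden comb lying flat, 100 by 32 mm, 16 mm high; its centre.
- finger_ring_mid (a point): Bystander: steel finger ring lying flat on the lid of the jewellery box near its +x, -y corner, 23 mm across, 6 mm high; its centre.

How it is judged:
By the outcome, as a careful person would: the job done as asked, in the order asked, and still so for the second after the job is handed in, with the robot touching nothing.
It also fails if it takes over 58 s, if anything falls off the work surface, if the arm or the gripper's body presses on something with over 40 N, if the wrist force passes 120 N, or if a joint passes its speed limit or range.

## Robot

A 6-joint arm with a two-finger parallel gripper is mounted at the origin on the work surface. World frame = base frame: x ahead of the robot, y to its left, z up, the work surface at z = 0. Lengths are in mm, angles in rad, forces in N, time in s.
With the tool pointing down it reaches from about 350 to 725 mm from the base axis. Payload 6 kg.
Tool frame: the origin (TCP) lies midway between the tips of the shut fingers; the grasp point (between the pads) lies 19 mm behind it; z points along the fingers, y is the direction in which the jaws open and shut (so a half turn about z gives the same grasp; the last joint's range is limited). The gripper opens to 85 mm and grips with 20 to 120 N. Pads are 22 mm wide; open, the fingers measure 114 mm over their backs; the gripper's body (76 mm by 85 mm) begins 54 mm behind the grasp point. The pads swing forward as they close: fully open they stand 13 mm farther back than shut.
Start: joints at [-0.884, 0.04, 0.085, 0, -1.615, -0.334], TCP at [207.324, -563.019, 231.261] pointing down, gripper open.
Joint ranges: [-2.56, 2.56], [-1.29, 2.01], [-1.08, 1.49], [-3.29, 1.98], [-2.81, -0.18], [-2.99, 2.99]. Speed limits (rad/s): [2.57, 2.57, 3.01, 3.14, 3.14, 3.14].

## Interface

Orientations are given as a 3x3 rotation matrix whose columns are the frame's x, y, z axes.
In Python, from rig import env, eoat, viewer, job gives the robot as it stands. The module is installed in compiled form; this text tells all that it offers. Calls block until the motion is done:
- env.move_to(position, orientation): joint-space move of the TCP to a pose.
- env.movel(position, feed=150, frame=None): straight line of the TCP; frame=None keeps the orientation; feed is the mean speed in mm/s.
- env.move_joints(angles): joint-space move.
- eoat.ungrasp() and eoat.close_gripper(squeeze=None): open the fingers fully, or close them until they stop; squeeze is the grip in N (None keeps the last).
- env.pause(seconds).
- env.ik(position, orientation): joint angles nearest the present ones, or None.
- env.read_state(): the state.
- viewer.camera(name): name is "side" or "top" or "wrist"; returns the picture (420x560x3 uint8, blue, green, red); there is no depth.
- viewer.camera_model(name): a dict with "fx", "fy", "cx", "cy" (pixels), "cam_to_world" (4x4, takes a point from camera to world coordinates). Camera axes: x right, y up, looking along -z (the intrinsics and any distortion apply to the point x, -y, -z); pixel columns grow to the right and rows downward; lengths in mm; the calibration is good to about 2 mm. A picture is of the moment at which its call begins: read the wrist's pose just before it. camera_model takes no time and is no camera call; for the wrist camera it gives the pose at the moment of the call.
A pose or a line that the arm cannot do raises env.MotionError and nothing moves.
- job.finish_job(): hands the job in, once; it reports no verdict.
The state is a dict: "clock": time; "q": joint angles; "joint_vel": joint speeds; "joint_efforts": joint torques, N m; "eef_pos": TCP position; "tcp_rot": TCP orientation; "force": force on the tool from outside, world axes, zero at the start; "torque": the same for the moment, N m; "width": finger opening in mm.
Only numpy, scipy, OpenCV 4.12 (cv2) and the standard library are available. Lean on these libraries where they do the work, as an engineer would, in place of code of your own. Each camera call takes 0.05 s, during which the arm holds its last target.

## Working session

There is one attempt and no reset: what is moved stays moved. The work goes in short steps, each a Python script; the robot and the scene stay as the last script left them, time stands still between calls to the robot, and variables do not carry over. Pictures are saved under pics/ and viewed, and the job is handed in when it is done.

```bash
mkdir -p pics; ls; python3 - <<'E'
from rig import env, eoat, viewer, job
import cv2,numpy as np
s=env.read_state(); print({k:np.round(v,3).tolist() for k,v in s.items()})
for n in ["side","top","wrist"]:
    m=viewer.camera_model(n); print(n,{k:np.round(v,3).tolist() for k,v in m.items()})
    cv2.imwrite(f"pics/{n}0.png",viewer.camera(n))
E
```

```text
pics
{'clock': 0.0, 'q': [-0.884, 0.041, 0.084, -0.0, -1.616, -0.334], 'joint_vel': [0.002, -0.002, 0.001, -0.001, -0.001, -0.001], 'joint_efforts': [-0.002, -36.821, 34.742, 6.932, -0.005, -0.0], 'eef_pos': [207.279, -562.702, 230.27], 'tcp_rot': [[-0.938, -0.346, -0.001], [-0.346, 0.938, 0.002], [0.0, 0.002, -1.0]], 'force': [0.509, -0.873, -0.355], 'torque': [0.036, -0.033, -0.002], 'width': 85.342}
side {'fx': 417.086, 'fy': 417.086, 'cx': 276.417, 'cy': 209.307, 'cam_to_world': [[-0.842, 0.26, -0.472, 34.934], [-0.539, -0.416, 0.733, 840.111], [-0.006, 0.872, 0.49, 718.232], [0.0, 0.0, 0.0, 1.0]]}
top {'fx': 423.061, 'fy': 423.061, 'cx': 279.986, 'cy': 208.549, 'cam_to_world': [[-0.012, 0.995, -0.104, 435.523], [-1.0, -0.012, -0.003, 32.163], [-0.004, 0.104, 0.995, 1013.635], [0.0, 0.0, 0.0, 1.0]]}
wrist {'fx': 310.66, 'fy': 310.66, 'cx': 283.183, 'cy': 211.819, 'cam_to_world': [[-0.346, -0.9, -0.265, 140.322], [0.938, -0.332, -0.1, -588.678], [0.002, -0.283, 0.959, 371.298], [0.0, 0.0, 0.0, 1.0]]}
```

View pics/top0.png

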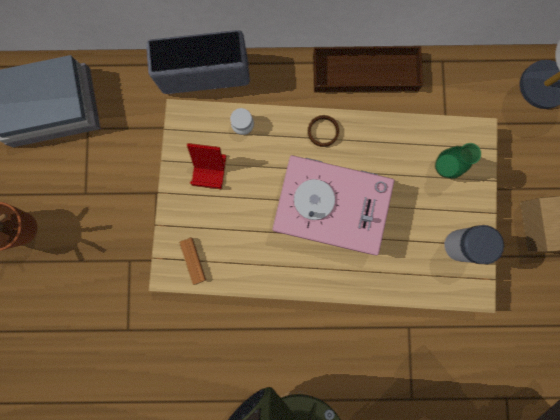

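View pics/side0.png

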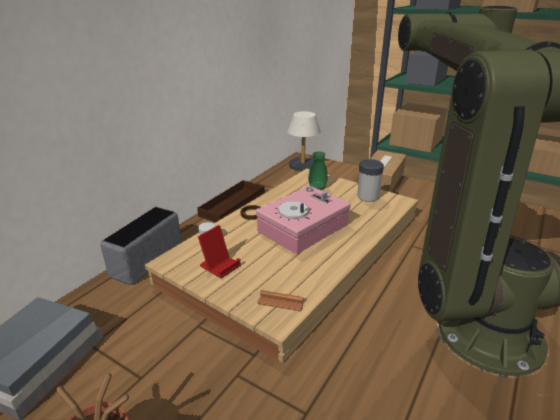

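View pics/wrist0.png

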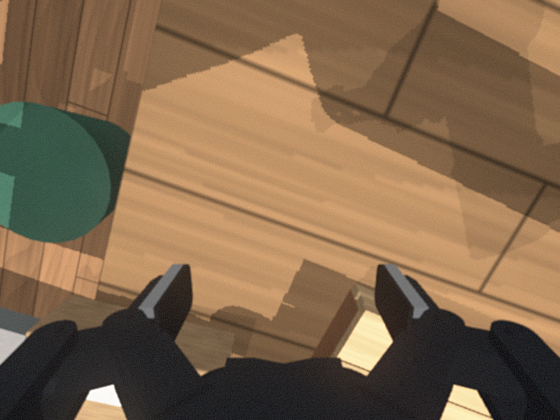

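Top view: pink box with corners near (290,158), (392,180), (381,252), (275,233). The dial is at (315,200) with its lug around (312,214), the bolt at (369,213) and the ring at (381,187). I'll zoom in.

```bash
python3 - <<'E'
import cv2,numpy as np
a=cv2.imread("pics/top0.png")[145:265,265:405]; cv2.imwrite("pics/top0z.png",cv2.resize(a,None,fx=5,fy=5,interpolation=cv2.INTER_CUBIC))
a=cv2.imread("pics/side0.png")[170:260,240:370]; cv2.imwrite("pics/side0z.png",cv2.resize(a,None,fx=6,fy=6,interpolation=cv2.INTER_CUBIC))
E
```

```text
(no output)
```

View pics/top0z.png

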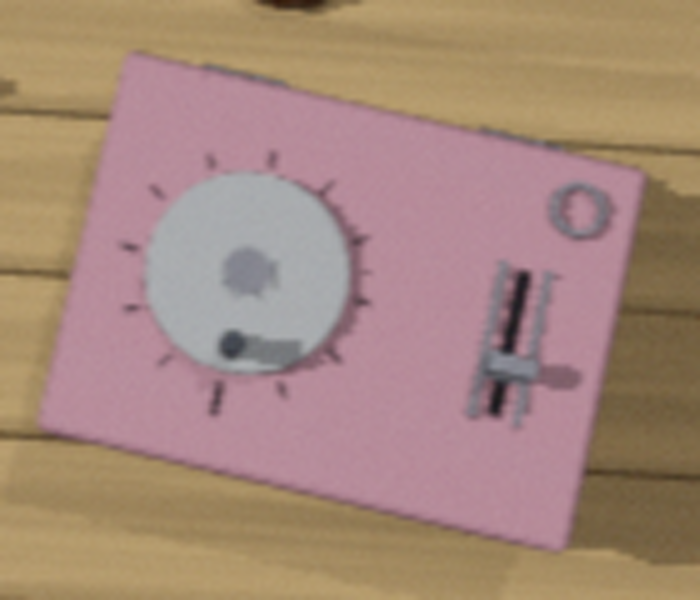

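View pics/side0z.png

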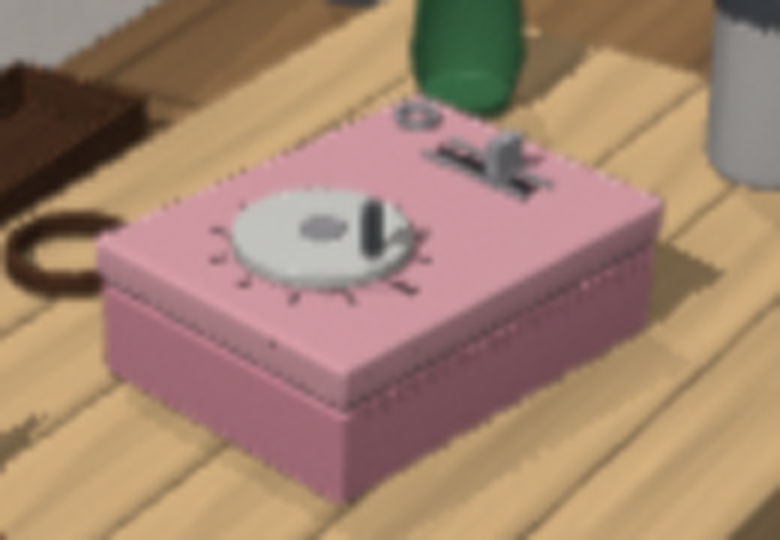

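```bash
cat > h.py <<'E'
import numpy as np, cv2
def ray(m,u,v):
    T=np.array(m["cam_to_world"]); d=np.array([(u-m["cx"])/m["fx"],-(v-m["cy"])/m["fy"],-1.0])
    d=T[:3,:3]@d; return T[:3,3],d/np.linalg.norm(d)
def plane(m,u,v,z):
    o,d=ray(m,u,v); return o+d*(z-o[2])/d[2]
def tri(rs):
    A=np.zeros((3,3));b=np.zeros(3)
    for o,d in rs:
        P=np.eye(3)-np.outer(d,d);A+=P;b+=P@o
    p=np.linalg.solve(A,b); return p,max(np.linalg.norm((np.eye(3)-np.outer(d,d))@(p-o)) for o,d in rs)
def proj(m,p):
    T=np.array(m["cam_to_world"]); c=T[:3,:3].T@(np.array(p)-T[:3,3])
    return m["cx"]+m["fx"]*c[0]/-c[2], m["cy"]-m["fy"]*c[1]/-c[2]
E
python3 - <<'E'
from rig import viewer
from h import *
t=viewer.camera_model("top");s=viewer.camera_model("side")
zt=lambda u,v:(265+(u+.5)/5-.5,145+(v+.5)/5-.5); zs=lambda u,v:(240+(u+.5)/6-.5,170+(v+.5)/6-.5)
pts={"A":((128,53),(100,240)),"B":((645,172),(405,97)),"C":((563,549),(660,205)),"D":((41,429),(345,372)),"dial":((248,272),(323,237)),"lug":((233,344),(372,203)),"tab":((512,366),(507,138))}
P={}
for k,(a,b) in pts.items():
    p,r=tri([ray(t,*zt(*a)),ray(s,*zs(*b))]); P[k]=p; print(k,p.round(1),round(r,1))
print([np.linalg.norm(P[a]-P[b]).round(1) for a,b in("AB","BC","CD","DA")])
z=np.mean([P[k][2] for k in "ABCD"]); print(z)
Q={k:plane(t,*zt(*pts[k][0]),z) for k in "ABCD"}
print({k:v.round(1) for k,v in Q.items()},[np.linalg.norm(Q[a]-Q[b]).round(1) for a,b in("AB","BC","CD","DA")])
for a,b in ("AB","DC","DA","CB"):
    d=Q[b]-Q[a];print(a,b,np.degrees(np.arctan2(d[1],d[0])))
E
```

```text
A [637.6  11.7 142.6] 1.2
B [ 588.1 -201.7  140.7] 2.6
C [ 429.8 -163.3  140. ] 0.0
D [481.3  50.2 142.5] 0.1
dial [544.  -36.1 149.1] 0.8
lug [512.3 -26.7 180.5] 0.2
tab [ 502.4 -139.8  166.8] 0.8
[np.float64(219.1), np.float64(162.9), np.float64(219.7), np.float64(161.0)]
141.4612612481626
{'A': array([639. ,  12.2, 141.5]), 'B': array([ 585.7, -202.7,  141.5]), 'C': array([ 429.8, -163. ,  141.5]), 'D': array([481.5,  50.3, 141.5])} [np.float64(221.4), np.float64(160.9), np.float64(219.5), np.float64(162.0)]
A B -103.92557323899192
D C -103.61621045126836
D A -13.595998158703235
C B -14.287560428176555
```

```bash
cat >> h.py <<'E'
def R(yaw): # tool x axis at world yaw (deg), pointing down
    a=np.radians(yaw); x=np.array([np.cos(a),np.sin(a),0]); z=np.array([0,0,-1.]); return np.column_stack([x,np.cross(z,x),z])
YAW=-13.9
ex=np.array([np.cos(np.radians(YAW)),np.sin(np.radians(YAW)),0]); ey=np.array([-ex[1],ex[0],0])
E
python3 - <<'E'
from rig import env, eoat, viewer
from h import *
c=np.array([534,-76,0.])
for p,y in [(c+110*ex-20*ey+[0,0,290],YAW+180),(c+[-60,-70,160],YAW+180),(c+[-30,50,170],YAW-90),(c+[0,50,170],YAW-200),(c+[0,50,170],YAW+160)]:
    q=env.ik(p,R(y)); print(p.round(0),y, None if q is None else np.round(q,2))
s=env.read_state()
env.movel([s["eef_pos"][0],s["eef_pos"][1],320],feed=200)
eoat.close_gripper()
print(env.read_state()["clock"])
env.move_to(c+110*ex-20*ey+[0,0,290],R(YAW+180))
m=viewer.camera_model("wrist"); im=viewer.camera("wrist"); cv2.imwrite("pics/w1.png",im)
import pickle; pickle.dump(m,open("w1.pkl","wb"))
s=env.read_state();print(s["clock"],s["eef_pos"],s["q"],s["width"],s["force"])
E
```

```text
[ 636. -122.  290.] 166.1 [ 0.12  0.18  0.35  0.   -1.73 -1.93]
[ 474. -146.  160.] 166.1 [ 0.11 -0.24 -0.3   0.   -1.51 -1.92]
[504. -26. 170.] -103.9 [ 0.35 -0.22 -0.27  0.   -1.52 -0.59]
[534. -26. 170.] -213.9 [ 0.33 -0.13 -0.19  0.   -1.51 -2.49]
[534. -26. 170.] 146.1 [ 0.33 -0.13 -0.19  0.   -1.51 -2.49]
1.5083
3.7583 [ 635.78149723 -122.67628257  290.19645901] [ 1.17794873e-01  1.83204493e-01  3.46907780e-01  1.31183478e-04
 -1.73426828e+00 -1.93216558e+00] 0.17560381584248538 [-0.81449285  0.64567421  0.27682947]
```

View pics/w1.png

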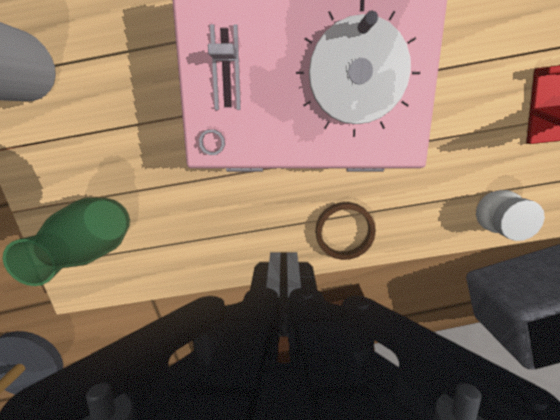

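Wrist view: tab at about (222,48), ring at (211,141), dial centre at (360,70), lug top near (370,16), and shut fingertips at (285,255). I'll refine these.

```bash
python3 - <<'E'
import cv2
im=cv2.imread("pics/w1.png"); cv2.imwrite("pics/w1z.png",cv2.resize(im[0:170,175:440],None,fx=3,fy=3,interpolation=cv2.INTER_CUBIC))
cv2.imwrite("pics/w1t.png",cv2.resize(im[235:375,200:370],None,fx=4,fy=4,interpolation=cv2.INTER_CUBIC))
E
```

```text
(no output)
```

View pics/w1z.png

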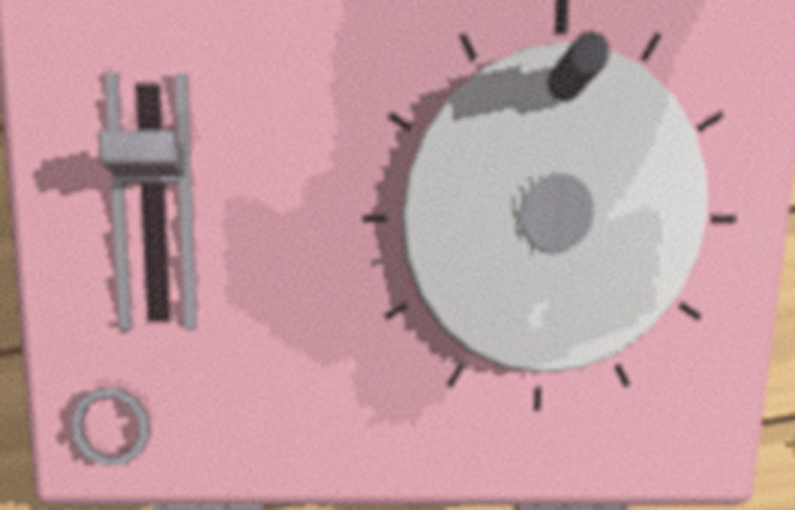

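View pics/w1t.png

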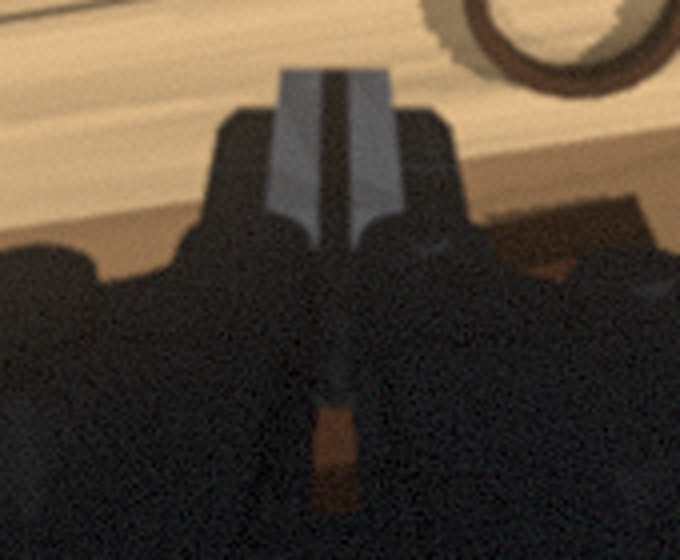

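```bash
python3 - <<'E'
from rig import viewer
from h import *
import pickle
w=pickle.load(open("w1.pkl","rb"))
t=viewer.camera_model("top");s=viewer.camera_model("side")
zt=lambda u,v:(265+(u+.5)/5-.5,145+(v+.5)/5-.5); zs=lambda u,v:(240+(u+.5)/6-.5,170+(v+.5)/6-.5); zw=lambda u,v:(175+(u+.5)/3-.5,(v+.5)/3-.5)
pts={"A":((128,53),(100,240),(750,500)),"B":((645,172),(405,97),(40,500)),"dial":((248,272),(323,237),(556,208)),"lug":((233,344),(372,203),(590,50)),"tab":((512,366),(507,138),(141,144)),"ring":((580,210),(417,115),(110,427))}
for k,(a,b,c) in pts.items():
    rs=[ray(t,*zt(*a)),ray(s,*zs(*b)),ray(w,*zw(*c))]
    for q in ([0,1,2],[0,2],[1,2]):
        p,r=tri([rs[i] for i in q]); print(k,q,p.round(1),round(r,1))
print("plane", plane(w,*zw(556,208),150),plane(t,*zt(248,272),150),plane(w,*zw(590,50),176),plane(t,*zt(233,344),176),plane(w,*zw(141,144),164),plane(t,*zt(512,366),164))
im=cv2.imread("pics/w1.png"); hsv=cv2.cvtColor(im,cv2.COLOR_BGR2HSV)
# pad tip check
print("tip pred", proj(w,[635.8,-122.7,290.2]))
E
```

```text
A [0, 1, 2] [637.8  11.6 142.5] 1.3
A [0, 2] [638.8  12.2 140.9] 0.3
A [1, 2] [637.4  11.2 142.5] 0.8
B [0, 1, 2] [ 587.  -201.6  141.3] 3.5
B [0, 2] [ 585.5 -202.3  141.8] 0.3
B [1, 2] [ 587.5 -200.6  141.8] 2.6
dial [0, 1, 2] [543.2 -35.1 150.3] 1.5
dial [0, 2] [543.3 -35.5 155.8] 0.6
dial [1, 2] [542.3 -34.5 150.3] 0.1
lug [0, 1, 2] [512.7 -27.5 179.6] 0.8
lug [0, 2] [512.3 -27.1 176.7] 0.2
lug [1, 2] [513.  -28.  179.6] 0.2
tab [0, 1, 2] [ 502.8 -139.6  166.6] 1.2
tab [0, 2] [ 503.3 -139.4  166.3] 0.2
tab [1, 2] [ 502.5 -139.7  166.6] 1.0
ring [0, 1, 2] [ 569.  -173.3  147.4] 0.5
ring [0, 2] [ 569.3 -173.6  145.8] 0.4
ring [1, 2] [ 568.9 -173.1  147.5] 0.4
plane [542.34382182 -34.35194028 150.        ] [544.58538377 -35.64179141 150.        ] [512.05812547 -27.03402125 176.        ] [512.53324794 -27.06435418 176.        ] [ 502.76633567 -139.4441728   164.        ] [ 503.39942472 -140.01189003  164.        ]
tip pred (np.float64(284.32992994516326), np.float64(268.73891985161885))
```

```bash
cat >> h.py <<'E'
def force(env,n=5,dt=0.02):
    f=[]
    for i in range(n):
        f.append(env.read_state()["force"]); env.pause(dt)
    return np.mean(f,0),np.std(f,0)
E
python3 - <<'E'
from rig import env, eoat, viewer
from h import *
tab=np.array([502.8,-139.6,0])
st=tab-30*ex
env.movel(st+[0,0,210],feed=250)
env.movel(st+[0,0,152],feed=100)
f0,sd=force(env,8); np.save("f0.npy",f0)
s=env.read_state();print(s["clock"],s["eef_pos"]-st,f0.round(2),sd.round(2))
for d in range(-26,-9,2):
    env.movel(tab+d*ex+[0,0,152],feed=20)
    f,sd=force(env,3); p=env.read_state()
    print(d,round((p["eef_pos"]-tab)@ex,2),(f-f0).round(2),"fx",round((f-f0)@ex,2),round(p["clock"],2))
    if (f-f0)@ex<-1.2: break
cv2.imwrite("pics/w2.png",viewer.camera("wrist"))
E
```

```text
5.5 [ 4.82581490e-01 -1.58182750e-02  1.52963655e+02] [-0.15 -0.12  0.44] [0.3  0.39 0.48]
-26 -25.96 [ 0.13  0.41 -0.74] fx 0.03 5.9
-24 -23.99 [ 0.17 -0.11 -0.53] fx 0.19 6.2
-22 -21.97 [ 0.76 -0.15 -0.47] fx 0.77 6.5
-20 -19.98 [-0.14  1.12 -0.55] fx -0.4 6.8
-18 -17.98 [ 0.22  0.01 -0.69] fx 0.21 7.1
-16 -15.97 [ 0.62 -0.17 -0.47] fx 0.64 7.4
-14 -13.92 [ 0.18  0.08 -0.26] fx 0.16 7.7
-12 -11.95 [ 0.37  0.29 -0.59] fx 0.29 8.0
-10 -9.89 [-0.69  0.42 -0.69] fx -0.77 8.3
```

View pics/w2.png

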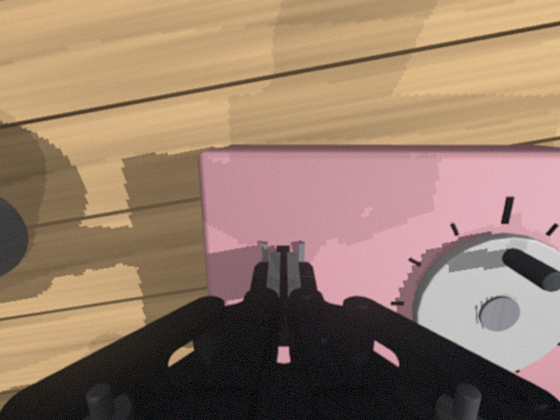

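Fingertips at about (285,250) hide the tab here, so I'll check contact from the side and top cameras.

```bash
python3 - <<'E'
from rig import viewer
import cv2,numpy as np
a=viewer.camera("side"); b=viewer.camera("top")
cv2.imwrite("pics/st1.png",np.hstack([cv2.resize(a[165:235,290:360],(400,400),interpolation=cv2.INTER_CUBIC),cv2.resize(b[170:240,335:405],(400,400),interpolation=cv2.INTER_CUBIC)]))
E
```

```text
(no output)
```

View pics/st1.png

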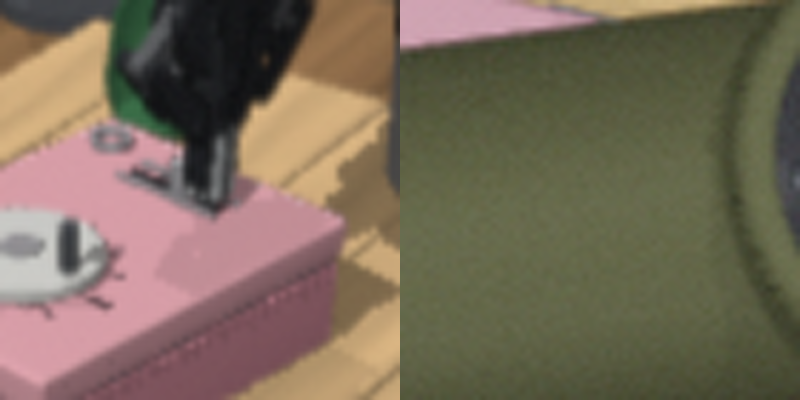

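```bash
python3 - <<'E'
from rig import env, eoat, viewer
from h import *
tab=np.array([502.8,-139.6,0]); f0=np.load("f0.npy")
for d in list(np.arange(-8,5.1,2)):
    env.movel(tab+d*ex+[0,0,152],feed=20)
    f,sd=force(env,4); p=env.read_state()
    print(d,round((p["eef_pos"]-tab)@ex,2),(f-f0).round(2),"fx",round((f-f0)@ex,2),round(p["clock"],2))
    if (f-f0)@ex<-3.5: break
a=viewer.camera("side")
cv2.imwrite("pics/s2.png",cv2.resize(a[165:235,290:360],(500,500),interpolation=cv2.INTER_CUBIC))
E
```

```text
-8.0 -7.9 [-0.34  0.31 -0.48] fx -0.41 8.77
-6.0 -5.84 [-0.15  0.34 -0.43] fx -0.22 9.08
-4.0 -3.85 [ 0.01  0.28 -0.38] fx -0.05 9.4
-2.0 -1.86 [-0.04 -0.19 -0.37] fx 0.0 9.72
0.0 0.12 [ 0.07 -0.17 -0.28] fx 0.11 10.03
2.0 2.16 [-0.04  0.06 -0.14] fx -0.05 10.35
4.0 4.16 [ 0.02  0.38 -0.18] fx -0.07 10.67
```

View pics/s2.png

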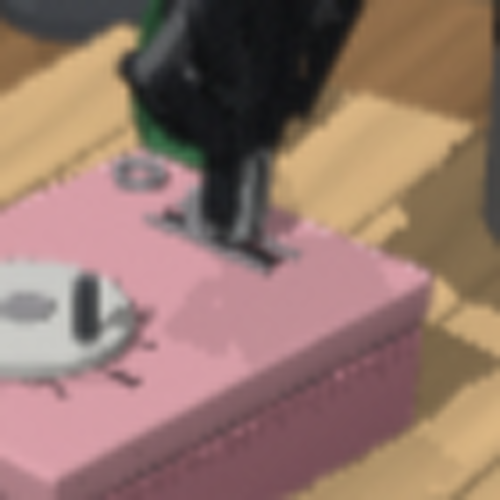

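```bash
python3 - <<'E'
from rig import env, eoat, viewer
from h import *
tab=np.array([502.8,-139.6,0]); f0=np.load("f0.npy")
for d in list(np.arange(5,16.1,1.0)):
    env.movel(tab+d*ex+[0,0,152],feed=20)
    f,sd=force(env,5); p=env.read_state()
    print(d,round((p["eef_pos"]-tab)@ex,2),(f-f0).round(2),"fx",round((f-f0)@ex,2),round(p["clock"],2))
    if (f-f0)@ex<-2: break
a=viewer.camera("side")
cv2.imwrite("pics/s3.png",cv2.resize(a[165:235,290:360],(500,500),interpolation=cv2.INTER_CUBIC))
E
```

```text
5.0 5.0 [-0.64  0.31 -0.26] fx -0.7 11.05
6.0 6.06 [-0.77  0.41  0.07] fx -0.85 11.38
7.0 7.07 [-0.58  0.39  0.12] fx -0.66 11.72
8.0 8.1 [-0.87  0.02 -0.11] fx -0.85 12.05
9.0 8.44 [-4.41  1.56  1.99] fx -4.65 12.38
```

View pics/s3.png

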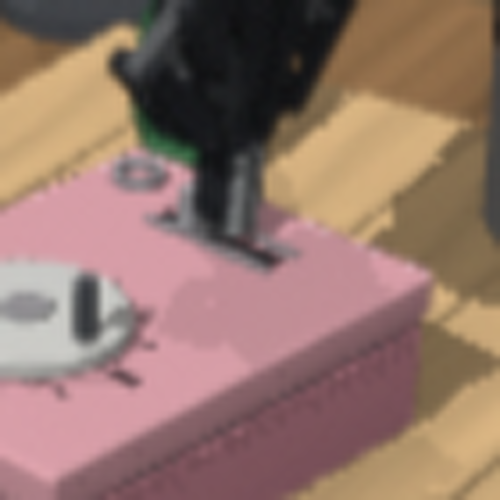

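```bash
cat >> h.py <<'E'
DIAL=np.array([543.5,-35.0,0]); OFF=16.5
def tp(th,z=159,off=OFF,dial=DIAL):
    a=np.radians(th); r=-ex*np.cos(a)+ey*np.sin(a); t=ex*np.sin(a)+ey*np.cos(a)
    return dial+32*r-off*t+[0,0,z], R(YAW-90-th), t
E
python3 - <<'E'
from rig import env, eoat, viewer
from h import *
import pickle
tab=np.array([502.8,-139.6,0])
env.movel(tab-4*ex+[0,0,152],feed=100)
env.movel(tab-4*ex+[0,0,225],feed=200)
p,Rm,t=tp(-25,z=225); env.move_to(p,Rm)
m=viewer.camera_model("wrist"); im=viewer.camera("wrist"); cv2.imwrite("pics/w3.png",im); pickle.dump(m,open("w3.pkl","wb"))
s=env.read_state(); print(s["clock"],s["q"].round(2),s["eef_pos"]-p)
E
```

```text
14.9 [ 0.28 -0.18 -0.13  0.   -1.61 -0.08] [-0.08137828 -0.14813509 -0.22885341]
```

View pics/w3.png

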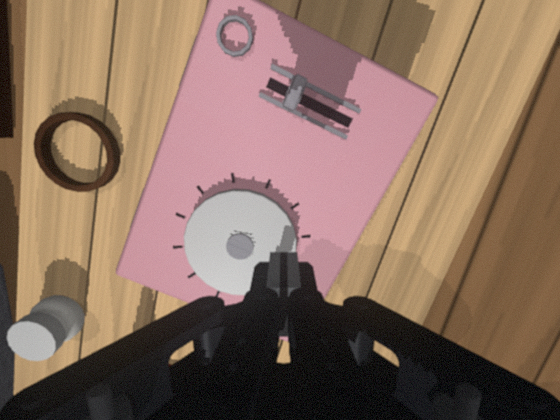

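The bolt tab now sits at about (295,92), near its +x end. The ring is at (235,36) and the dial centre at (240,245). I'll check these positions.

```bash
python3 - <<'E'
from h import *
import pickle
w=pickle.load(open("w3.pkl","rb"))
im=cv2.imread("pics/w3.png")
print("tab home px", proj(w,np.array([502.8,-139.6,164.5])+24*ex), "lug top",proj(w,[512.4,-27.2,176.5]))
print("ring", plane(w,235,36,147.5).round(1)," dial px pred",proj(w,[543.5,-35,150.5]))
hsv=cv2.cvtColor(im,cv2.COLOR_BGR2HSV); m=((hsv[...,1]<30)&(hsv[...,2]>140)).astype(np.uint8)
n,l,st,c=cv2.connectedComponentsWithStats(m); i=[k for k in range(1,n) if st[k,4]>3000]; print(st[i],c[i])
for p in [(211,0),(437,96),(117,271)]: print(plane(w,*p,141.5).round(1))
cv2.imwrite("pics/w3z.png",cv2.resize(im[0:310,100:450],None,fx=2.2,fy=1.9*1.0,interpolation=cv2.INTER_CUBIC)[:600,:800])
cv2.imwrite("pics/w3b.png",cv2.resize(im[40:150,240:380],None,fx=5,fy=5,interpolation=cv2.INTER_CUBIC))
E
```

```text
tab home px (np.float64(293.83886133860807), np.float64(93.51493349751524)) lug top (np.float64(279.02018025329596), np.float64(278.79401969524133))
ring [ 568.8 -172.8  147.5]  dial px pred (np.float64(240.46873612624518), np.float64(245.2835858043596))
[[ 184  191  107  105 7561]] [[232.45933078 238.419918  ]]
[ 587.7 -191.   141.5]
[ 430.2 -164.4  141.5]
[637.2   9.7 141.5]
```

View pics/w3b.png

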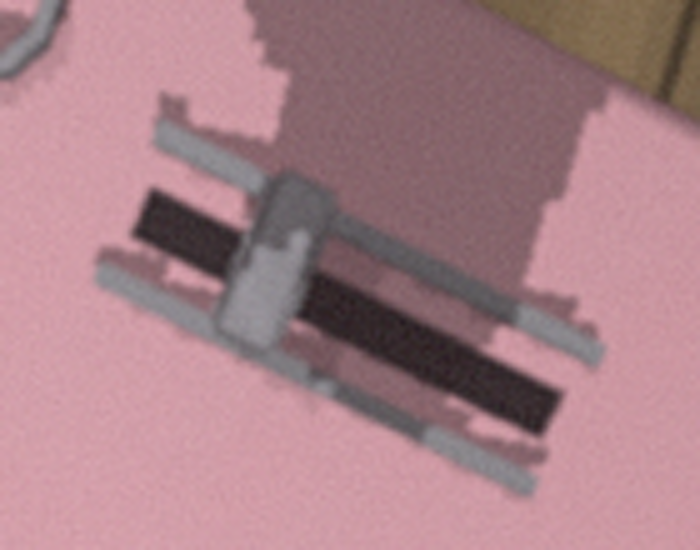

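Bolt tab is within about 1 mm of the predicted home position, and the ring and dial haven't moved. Now the dial's first click.

```bash
cat >> h.py <<'E'
def go(env,f0,ths,n=3,feed=25,stop=-5):
    for th in ths:
        p,Rm,t=tp(th); env.movel(p,feed=feed,frame=Rm)
        f,sd=force(env,n); s=env.read_state(); e=s["eef_pos"]-p
        print(round(th,1),"ft",round((f-f0)@t,2),"f",(f-f0).round(2),"lag",round(e@t,2),"dz",round(e[2],1),"clk",round(s["clock"],2))
        if (f-f0)@t<stop: print("STOP"); break
E
python3 - <<'E'
from rig import env, eoat, viewer
from h import *
p,Rm,t=tp(-25); env.movel(p,feed=120)
f0,_=force(env,8); np.save("f1.npy",f0)
go(env,f0,[-15,-8,-4,0,4,8,12,16,20])
a=viewer.camera("side")
cv2.imwrite("pics/s4.png",cv2.resize(a[165:255,265:355],(540,540),interpolation=cv2.INTER_CUBIC))
cv2.imwrite("pics/w4.png",viewer.camera("wrist"))
E
```

```text
-15 ft 0.9 f [ 0.06  0.9  -0.61] lag -0.01 dz 0.4 clk 16.18
-8 ft 0.11 f [ 0.56  0.05 -0.27] lag -0.08 dz 0.1 clk 16.56
-4 ft 0.19 f [0.02 0.19 0.13] lag -0.1 dz 0.0 clk 16.86
0 ft 0.65 f [-0.25  0.73  0.07] lag -0.08 dz 0.0 clk 17.16
4 ft -0.43 f [ 0.5  -0.61 -0.55] lag -0.18 dz -0.0 clk 17.46
8 ft -1.63 f [ 0.23 -1.85 -0.34] lag -0.33 dz 0.0 clk 17.76
12 ft -2.88 f [-0.57 -2.92 -0.13] lag -0.2 dz -0.0 clk 18.06
16 ft 0.62 f [-0.11  0.78 -0.32] lag 0.47 dz -0.0 clk 18.36
20 ft 0.88 f [0.42 0.78 0.18] lag 0.18 dz 0.0 clk 18.66
```

View pics/s4.png

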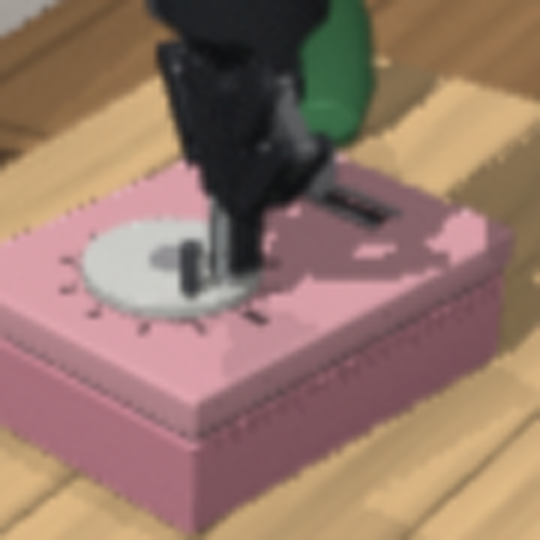

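View pics/w4.png

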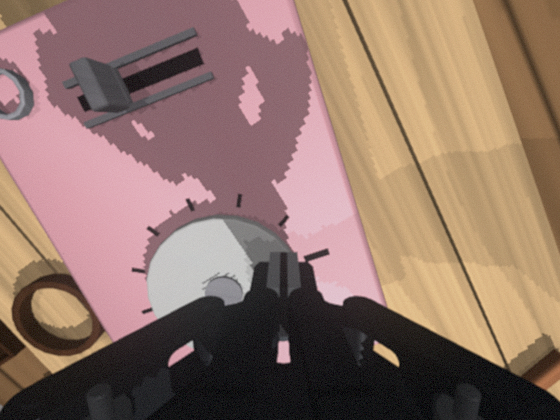

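Click 1 was felt between 12° and 16°, and the side view shows the lug sprung ahead of the finger at (192,265). On to clicks 2 and 3.

```bash
python3 - <<'E'
from rig import env, eoat, viewer
from h import *
f0=np.load("f1.npy")
go(env,f0,[25,30,35,39,42,44,46,48])
a=viewer.camera("side")
cv2.imwrite("pics/s5.png",cv2.resize(a[165:255,265:355],(540,540),interpolation=cv2.INTER_CUBIC))
go(env,f0,[55,60,65,69,72,74,76,78])
a=viewer.camera("side")
cv2.imwrite("pics/s6.png",cv2.resize(a[165:255,265:355],(540,540),interpolation=cv2.INTER_CUBIC))
E
```

```text
25 ft 0.35 f [0.29 0.21 0.08] lag -0.04 dz 0.0 clk 19.08
30 ft 0.3 f [ 0.26  0.16 -0.08] lag -0.1 dz -0.0 clk 19.41
35 ft -0.82 f [-0.17 -1.05  0.24] lag -0.3 dz 0.1 clk 19.73
39 ft -2.64 f [-1.74 -2.08  0.54] lag -0.38 dz 0.0 clk 20.03
42 ft -2.06 f [-1.68 -1.2   0.63] lag -0.07 dz 0.0 clk 20.33
44 ft -1.08 f [-0.34 -1.48  0.27] lag 0.25 dz 0.0 clk 20.63
46 ft 0.79 f [ 0.75  0.29 -0.26] lag 0.29 dz -0.1 clk 20.93
48 ft 0.73 f [0.53 0.57 0.08] lag 0.07 dz -0.0 clk 21.23
55 ft 0.58 f [ 0.68 -0.14 -0.11] lag -0.04 dz -0.0 clk 21.66
60 ft 0.13 f [ 0.25 -0.43 -0.57] lag -0.11 dz -0.0 clk 21.98
65 ft -1.67 f [-1.57 -0.66  0.5 ] lag -0.28 dz 0.0 clk 22.31
69 ft -2.84 f [-2.81 -0.38  0.32] lag -0.28 dz -0.0 clk 22.61
72 ft -2.48 f [-2.47 -0.26  0.33] lag -0.05 dz -0.0 clk 22.91
74 ft -0.51 f [-0.49 -0.76 -0.32] lag 0.17 dz -0.0 clk 23.21
76 ft 0.09 f [ 0.09  0.45 -0.46] lag 0.2 dz 0.0 clk 23.51
78 ft 0.37 f [ 0.37  0.05 -0.03] lag 0.03 dz 0.0 clk 23.81
```

View pics/s6.png

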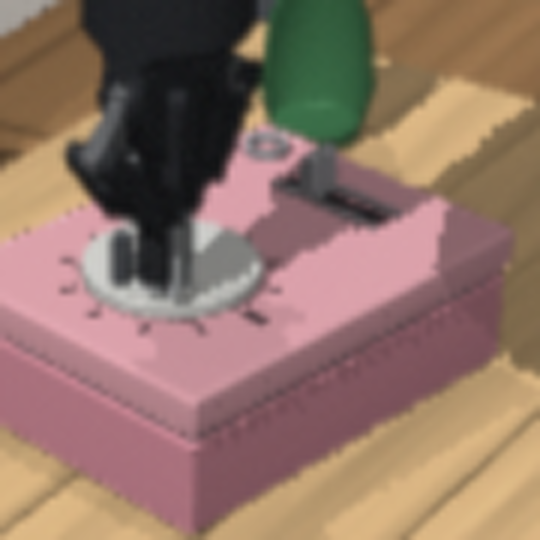

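View pics/s5.png

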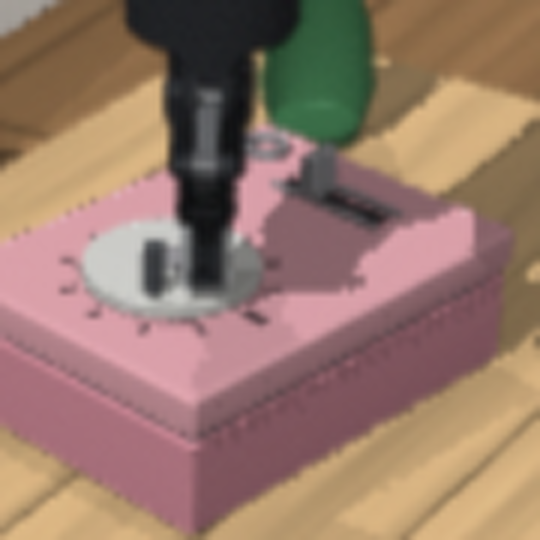

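Clicks 2 and 3 were each felt at mid-detent, about 45° and 75°. The side views agree: lug at (155,265), then (122,258). Now the fourth.

```bash
python3 - <<'E'
from rig import env, eoat, viewer
from h import *
import pickle
f0=np.load("f1.npy")
go(env,f0,[85,90,95,99,102,104,106,107.5])
# back off along the arc, then up
p,Rm,t=tp(92); env.movel(p,feed=60,frame=Rm)
env.movel(p+[0,0,70],feed=150)
s=env.read_state(); print(s["clock"],s["q"].round(2))
a=viewer.camera("side")
cv2.imwrite("pics/s7.png",cv2.resize(a[165:255,265:355],(540,540),interpolation=cv2.INTER_CUBIC))
m=viewer.camera_model("wrist"); im=viewer.camera("wrist"); cv2.imwrite("pics/w7.png",im); pickle.dump(m,open("w7.pkl","wb"))
E
```

```text
85 ft -0.03 f [-0.01  0.1  -0.5 ] lag -0.06 dz -0.0 clk 24.23
90 ft 0.23 f [0.33 0.36 0.12] lag -0.09 dz 0.0 clk 24.56
95 ft -1.94 f [-1.76  0.86 -0.22] lag -0.23 dz 0.0 clk 24.88
99 ft -2.47 f [-2.35  0.77  0.77] lag -0.21 dz -0.0 clk 25.18
102 ft -2.17 f [-2.23  0.37  0.45] lag -0.03 dz -0.0 clk 25.48
104 ft -0.41 f [-0.37  0.18  0.08] lag 0.14 dz -0.0 clk 25.78
106 ft 0.08 f [0.15 0.1  0.2 ] lag 0.17 dz 0.1 clk 26.08
107.5 ft -0.16 f [-0.07  0.2  -0.07] lag 0.03 dz 0.0 clk 26.38
27.4167 [ 0.38 -0.13 -0.08 -0.   -1.62 -2.22]
```

View pics/s7.png

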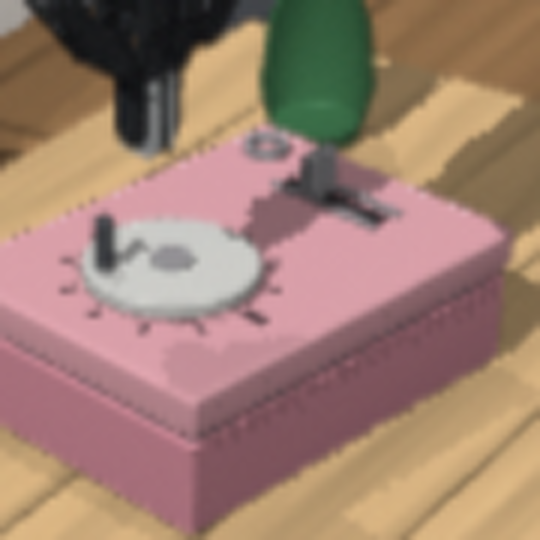

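View pics/w7.png

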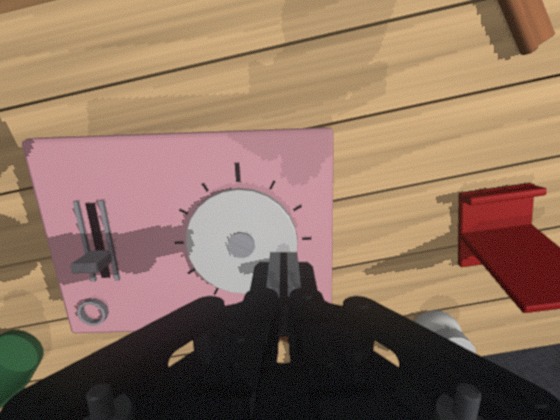

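Side view: lug top at zoomed (103,220), and the tab at its home end. I'll move to the original viewpoint for an unobstructed before/after check.

```bash
python3 - <<'E'
from rig import env, eoat, viewer
from h import *
import pickle
c=np.array([534,-76,0.])
env.move_to(c+110*ex-20*ey+[0,0,290],R(YAW+180))
m=viewer.camera_model("wrist"); im=viewer.camera("wrist"); cv2.imwrite("pics/w8.png",im); pickle.dump(m,open("w8.pkl","wb"))
s=viewer.camera_model("side")
for th in (90,105,120,135,150):
    p=tp(th,z=176.5,off=0)[0]; u,v=proj(s,p); print(th,"side zoom",((u-265)*6,(v-165)*6),"w8",proj(m,p))
print(env.read_state()["clock"])
a=cv2.imread("pics/w1.png"); cv2.imwrite("pics/w8c.png",np.vstack([cv2.resize(x[0:170,150:450],None,fx=1.75,fy=1.75,interpolation=cv2.INTER_CUBIC) for x in (a,im)]))
cv2.imwrite("pics/w8d.png",cv2.absdiff(a,im)*2)
E
```

```text
90 side zoom (np.float64(119.65099454849098), np.float64(236.882616794642)) w8 (np.float64(410.33020994526044), np.float64(65.40883579953115))
105 side zoom (np.float64(108.54355357016698), np.float64(229.77632889383517)) w8 (np.float64(407.6198923793809), np.float64(77.41044805119782))
120 side zoom (np.float64(101.73344700854568), np.float64(221.63529803966253)) w8 (np.float64(402.2757793719579), np.float64(88.38156877505237))
135 side zoom (np.float64(99.61767054855545), np.float64(213.0414107535986)) w8 (np.float64(394.7122682660609), np.float64(97.64352024737117))
150 side zoom (np.float64(102.25378822231391), np.float64(204.587429346902)) w8 (np.float64(385.455269498248), np.float64(104.65328325528604))
28.2833
```

View pics/w8c.png

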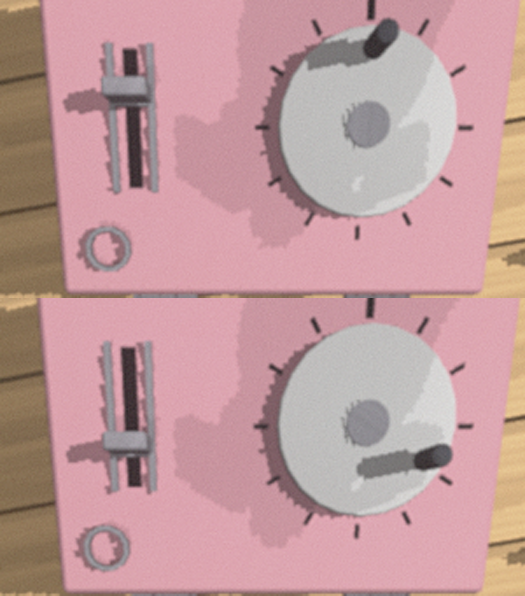

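View pics/w8d.png

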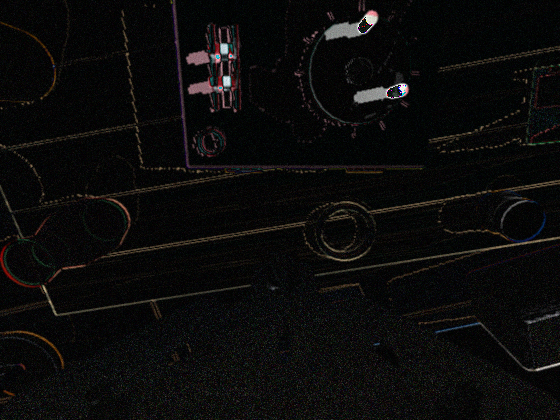

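```bash
python3 - <<'E'
from h import *
import pickle
m=pickle.load(open("w8.pkl","rb"))
f=lambda im,n:[(c.round(1).tolist(),st[4]) for c,st in n]
for n,y0,y1 in (("w1",35,65),("w8",65,95)):
    im=cv2.imread(f"pics/{n}.png")
    cv2.imwrite(f"pics/{n}tab.png",cv2.resize(im[y0:y1,195:250],None,fx=10,fy=10,interpolation=cv2.INTER_CUBIC))
for d in (0,20,22,24): print(d,[((u-195)*10,) + ((v-(35 if d==0 else 65))*10,) for u,v in [proj(m,np.array([502.8,-139.6,165])+d*ex)]])
a=cv2.imread("pics/w1tab.png");b=cv2.imread("pics/w8tab.png");cv2.imwrite("pics/tabs.png",np.vstack([a,b])[:600])
E
```

```text
0 [(np.float64(251.73129347099376), np.float64(125.60734467607205))]
20 [(np.float64(266.2757188254625), np.float64(107.34146260676994))]
22 [(np.float64(267.6934135081956), np.float64(134.8030467670668))]
24 [(np.float64(269.1046105002596), np.float64(162.13876681759842))]
```

View pics/tabs.png

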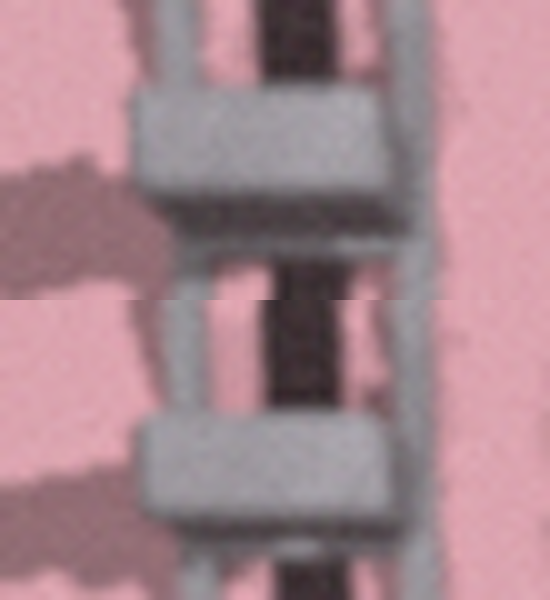

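```bash
python3 - <<'E'
from h import *
import pickle
M={k:pickle.load(open(k+".pkl","rb")) for k in("w1","w8")}
I={k:cv2.cvtColor(cv2.imread(f"pics/{k}.png"),cv2.COLOR_BGR2GRAY).astype(np.float32) for k in M}
def match(u0,v0,w,h,u1,v1,s=6):
    T=I["w1"][v0:v0+h,u0:u0+w]; S=I["w8"][v1-s:v1+h+s,u1-s:u1+w+s]
    r=cv2.matchTemplate(S,T,cv2.TM_CCOEFF_NORMED); _,mx,_,(x,y)=cv2.minMaxLoc(r)
    def sub(a,b,c): return (a-c)/(2*(a-2*b+c)) 
    dx=sub(r[y,x-1],r[y,x],r[y,x+1]) if 0<x<r.shape[1]-1 else 0; dy=sub(r[y-1,x],r[y,x],r[y+1,x]) if 0<y<r.shape[0]-1 else 0
    return u1-s+x+dx,v1-s+y+dy,mx
for n,(u0,v0,w,h,z),(u1,v1) in [("ring",(196,126,32,30,147),(196,126)),("tickE",(410,62,16,20,141.5),(410,62)),("tickS",(345,120,16,20,141.5),(345,120)),("slotend",(205,95,40,20,142),(205,95)),("tab",(206,41,30,16,165),(207,74))]:
    u,v,s=match(u0,v0,w,h,u1,v1); c=np.array([w/2,h/2])
    a=plane(M["w1"],u0+c[0],v0+c[1],z); b=plane(M["w8"],u+c[0],v+c[1],z)
    print(n,round(u-u0,2),round(v-v0,2),round(s,3),"along ex",round((b-a)@ex,2),"ey",round((b-a)@ey,2))
E
```

```text
ring -0.97 0.68 0.964 along ex 0.14 ey 0.01
tickE -0.09 0.28 0.973 along ex 0.04 ey -0.01
tickS -0.24 0.45 0.929 along ex -0.02 ey 0.08
slotend -0.95 0.63 0.979 along ex 0.21 ey -0.03
tab 0.43 32.31 0.933 along ex 23.01 ey -0.14
```

```bash
python3 - <<'E'
from h import *
import pickle
for k in ("w1","w8"):
    m=pickle.load(open(k+".pkl","rb")); im=cv2.imread(f"pics/{k}.png"); hsv=cv2.cvtColor(im,cv2.COLOR_BGR2HSV)
    pink=((hsv[...,1]>45)).astype(np.uint8)
    th=np.linspace(0,2*np.pi,400); P=np.array([proj(m,DIAL+[42*np.cos(a),42*np.sin(a),150.5]) for a in th])
    print(k,"pred disc",P.min(0).round(1),P.max(0).round(1),"size",np.ptp(P,0).round(1))
    msk=((hsv[...,1]<32)&(hsv[...,2]>110)).astype(np.uint8); n,l,st,c=cv2.connectedComponentsWithStats(msk)
    for i in range(1,n):
        if st[i,4]>4000: 
            cnt=max(cv2.findContours((l==i).astype(np.uint8),0,1)[0],key=cv2.contourArea); e=cv2.fitEllipse(cv2.convexHull(cnt)); print("meas bbox",st[i],"ell",np.round(e[0],1),np.round(e[1],1))
    a=np.array([proj(m,np.array([502.8,-139.6,164.5])+d*ex+s*ey) for d in(0,24) for s in (-10,10)]); print("tab width px", (a[1]-a[0]).round(1),(a[3]-a[2]).round(1))
    # tab vertical profile along its middle column
    g=im[...,1].astype(int); col=g[35:100,208:220].mean(1); sat=hsv[35:100,208:220,1].mean(1)
    print([f"{35+i}:{int(col[i])}/{int(sat[i])}" for i in range(0 if k=="w1" else 30,30 if k=="w1" else 65)])
E
```

```text
w1 pred disc [309.   12.9] [410.5 123.2] size [101.5 110.3]
meas bbox [ 309   14  102  110 8453] ell [359.5  68.7] [ 99.9 110.9]
tab width px [25.8 -0. ] [25.1 -0. ]
['35:140/45', '36:140/45', '37:140/46', '38:138/46', '39:140/46', '40:142/46', '41:141/46', '42:139/45', '43:140/34', '44:148/14', '45:151/11', '46:153/11', '47:151/12', '48:150/12', '49:148/11', '50:147/12', '51:147/12', '52:139/13', '53:120/14', '54:93/23', '55:74/39', '56:76/42', '57:80/43', '58:88/40', '59:98/34', '60:97/39', '61:99/48', '62:107/48', '63:127/47', '64:137/46']
w8 pred disc [308.4  12.9] [410.4 123.6] size [102.  110.7]
meas bbox [ 308   14  102  111 8558] ell [359.   68.9] [100.2 111.4]
tab width px [26. -0.] [25.3 -0. ]
['65:141/47', '66:138/46', '67:138/46', '68:137/46', '69:139/45', '70:137/47', '71:139/46', '72:140/46', '73:140/47', '74:143/48', '75:143/46', '76:148/29', '77:150/15', '78:150/14', '79:150/12', '80:147/14', '81:146/13', '82:146/15', '83:146/14', '84:144/13', '85:130/15', '86:107/20', '87:85/39', '88:84/42', '89:98/38', '90:103/40', '91:108/44', '92:117/45', '93:130/46', '94:138/47', '95:141/46', '96:141/46', '97:142/46', '98:143/46', '99:143/47']
```

The dial checks out: the lug is at (401.7, 89.8) against a predicted (402.3, 88.4) for 120°. The bolt measures about 23.1 mm by image against 24 expected, although I felt a 4.6 N stop. There's time to feel gently whether the bolt is hard against its stop.

```bash
python3 - <<'E'
from rig import env, eoat, viewer
from h import *
import pickle
tab=np.array([502.8,-139.6,0])
env.movel(tab-6*ex+[0,0,225],feed=250)
env.movel(tab-6*ex+[0,0,152],feed=120)
f0,_=force(env,8)
for d in (5,7,7.5,8,8.3,8.6,8.9,9.2):
    env.movel(tab+d*ex+[0,0,152],feed=20)
    f,sd=force(env,5); p=env.read_state()
    print(d,round((p["eef_pos"]-tab)@ex,2),(f-f0).round(2),"fx",round((f-f0)@ex,2),round(p["clock"],2))
    if (f-f0)@ex<-3.2: break
env.movel(tab-5*ex+[0,0,152],feed=80)
env.movel(tab-5*ex+[0,0,225],feed=200)
c=np.array([534,-76,0.])
env.move_to(c+110*ex-20*ey+[0,0,290],R(YAW+180))
env.pause(0.3)
m=viewer.camera_model("wrist"); im=viewer.camera("wrist"); cv2.imwrite("pics/w9.png",im); pickle.dump(m,open("w9.pkl","wb"))
print(env.read_state()["clock"])
g=lambda k:cv2.cvtColor(cv2.imread(f"pics/{k}.png"),cv2.COLOR_BGR2GRAY).astype(np.float32)
a,b=g("w8"),g("w9")
for n,(u,v,w,h) in {"ring":(196,126,32,30),"tickS":(345,120,16,20),"tickE":(410,62,16,20),"tab":(206,73,32,18),"lug":(385,78,28,24)}.items():
    r=cv2.matchTemplate(b[v-4:v+h+4,u-4:u+w+4],a[v:v+h,u:u+w],cv2.TM_CCOEFF_NORMED); _,mx,_,(x,y)=cv2.minMaxLoc(r)
    s=lambda p,q,t:(p-t)/(2*(p-2*q+t)); print(n,round(x-4+s(r[y,x-1],r[y,x],r[y,x+1]),2),round(y-4+s(r[y-1,x],r[y,x],r[y+1,x]),2),round(mx,3))
E
```

```text
5 4.95 [ 0.07 -0.55 -0.02] fx 0.2 30.73
7 7.0 [ 0.24 -0.63 -0.13] fx 0.39 31.06
7.5 7.5 [-0.03 -0.45 -0.56] fx 0.08 31.39
8 8.0 [ 0.48 -0.01 -0.55] fx 0.47 31.73
8.3 8.31 [ 0.08 -0.47 -0.29] fx 0.19 32.06
8.6 8.39 [-2.15  0.55  0.47] fx -2.22 32.39
8.9 8.44 [-4.94  1.79  2.08] fx -5.23 32.73
34.575
ring 0.51 -0.07 0.954
tickS -0.46 0.16 0.925
tickE -0.72 0.38 0.949
tab 0.56 0.48 0.941
lug -0.94 0.56 0.98
```

View pics/w9.png

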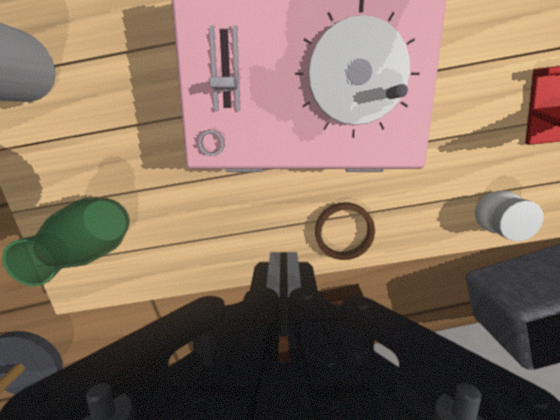

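The contact point and the steep force rise (8.3–8.4 mm) match the first push, so the bolt is hard against its stop. The picture shows the tab at (222,83), the lug at (400,91) and the ring at (210,142), all in place. Handing in.

```bash
python3 - <<'E'
from rig import env, job
print(job.finish_job()); print(env.read_state()["clock"])
E
```

```text
the job is handed in; nothing more can be done
None
the job is handed in; nothing more can be done
```

I pushed the bolt home first, then pushed the dial clockwise by its lug through four felt clicks. I backed the finger off and handed the job in at about 35 s; no verdict came back.

- **Bolt:** The first push ended on a firm stop at about 4.7 N. After the dial was set I felt the bolt again: contact and a steep rise to 5.2 N came at the same position, so it is hard against its stop. That re-check touched the bolt again after the dial was done, without moving it measurably.
- **Bolt disagreement:** My camera measurement gave only about 23 mm of travel against the expected 24 mm. I trusted the felt stop over that figure.
- **Dial:** Each click built to about 2.5–2.9 N and released about mid-way between rests. In the wrist and side views the lug is within about 2 pixels of where the fourth click should be, and clearly away from the third and fifth.
- **Surroundings:** The lid marks and ring showed no shift beyond about 0.2 mm just after the dial was set. After the bolt re-check I compared them only in pixels, and they agreed to under 1 pixel. The vase, bangle, jar and phone stand looked unmoved; I did not measure them, and did not check the cup and comb separately.

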